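# Press out one wooden plug and nudge it onto the green pad

## Task

At the plug dispenser on the joinery bench, press the red plunger all the way down once and let it spring back up, so that one wooden plug comes out of the slot. Then gently nudge that plug aside along the bench with the fingertips until the whole of it lies on the green pad. Do not pinch or lift the plug, do not bring out a second one, and leave the glue bottle, the wooden offcut and the screwdriver where they are.

Things in the scene. Friction and masses are not known exactly. Their poses are not given: they have to be found in the camera images.
- dispenser: plug dispenser fixed to the bench. Origin on the bench top under the middle of its clear magazine; x points the way plugs are pushed out, z up. Magazine 55 x 55 mm outside, 57 mm high, open above, exit slot at the foot of its +x face. Behind it, x = -27 to -110 mm, a blue housing 55 mm wide, 43 mm high, carries the plunger. Feet 5 mm high reach to y = +-41 mm from x = -110 to 28 mm
- exit_spot (a point): point on the bench, at x = 66 mm, y = 0 of the dispenser, where the centre of the pushed-out plug comes to lie after a slow full press (up to 50 mm farther along x if pressed fast). The plug comes out flat through a slot 18 mm high in the magazine's face, 39 mm behind this point; nothing else stands here
- plunger (a joint): how far the plunger is pressed, in m: 0 up, 0.035 fully down against its stop. A spring brings it back: about 2.5 N when up, 8.5 N when fully down. A steel blade moves 2 mm for each mm of the plunger, pushes out the lowest plug and goes back with the plunger; the next plug then drops to the bench inside the magazine. Each further full press brings out another plug
- plunger_top (a point): middle of the top of the plunger's round red cap (42 mm across, 9 mm thick), 100 mm above the bench when up and 65 mm when down; at x = -75 mm, y = 0 of the dispenser. Moves with the plunger straight down
- plug_a: lowest of three dark wooden plugs in the magazine, the one that comes out first: a flat disc 44 mm across, 14 mm thick, about 16 g; origin at the centre of its underside, z up. It slides on the bench top
- plug_b: the second plug, same size, on top of the first (it drops to the bench inside the magazine once the first is out and the plunger is up again)
- plug_c: the third plug, same size, on top of the second
- green_pad: green square sheet 90 x 90 mm, flush with the bench (no edge to catch on), fixed; origin at its centre, x and y along its sides. Lies to one side of where the plug comes out, about 120 mm from it, the side differing from time to time
- red_pad: like the green pad, but red, on the other side; not to be used
- glue_bottle: white glue bottle with an orange cap, 56 mm across, 150 mm high, standing loose; origin at the centre of its underside
- offcut: loose block of wood 60 x 45 x 50 mm high; origin at the centre of its underside
- screwdriver: screwdriver with a yellow handle lying loose on the bench beyond the dispenser, about 200 mm long, along its own x, 26 mm high; origin underneath its middle
There are look-alikes about, which are no part of the job. Of the things like the dispenser, leave any that is turquoise; of the rest the larger one is meant. Leave any yellow look-alike of the plug_c alone.

How it is judged:
By the outcome, as a careful person would: the job done as asked, in the order asked, and still so for the second after the job is handed in, with the robot touching nothing.
It also fails if it takes over 45 s, if anything falls off the work surface, if the arm or the gripper's body presses on something with over 40 N, if the wrist force passes 120 N, or if a joint passes its speed limit or range.

## Robot

A 6-joint arm with a two-finger parallel gripper is mounted at the origin on the work surface. World frame = base frame: x ahead of the robot, y to its left, z up, the work surface at z = 0. Lengths are in mm, angles in rad, forces in N, time in s.
With the tool pointing down it reaches from about 300 to 750 mm from the base axis. Payload 8.5 kg.
Tool frame: the origin (TCP) lies on the centre line of the jaws, within the pads' length; the fingertips stand 22 mm ahead of it and the grasp point (between the pads) lies 3 mm ahead of it; z points along the fingers, x is the direction in which the jaws open and shut, and the axes are right-handed (so a half turn about z gives the same grasp; the last joint's range is limited). The gripper opens to 85 mm and grips with 20 to 120 N. Pads are 22 mm wide; open, the fingers measure 114 mm over their backs; the gripper's body (76 mm by 85 mm) begins 54 mm behind the grasp point. The pads swing forward as they close: fully open they stand 13 mm farther back than shut.
Start: joints at [0.956, 0.381, 1.297, -0, 1.464, -0.215], TCP at [214.069, 506.611, 253.322] pointing down, gripper open.
Joint ranges: [-3.11, 3.11], [-0.89, 2.33], [0.22, 2.48], [-1.42, 4.56], [0.17, 2.85], [-2.88, 2.88]. Speed limits (rad/s): [2.39, 2.39, 3.14, 3.14, 3.14, 3.14].

## Interface

Orientations are given as [roll, pitch, yaw] about the fixed x, y, z axes, in that order (R = Rz(yaw) Ry(pitch) Rx(roll)).
In Python, from plant import manip gives the robot as it stands. The module is installed in compiled form; this text tells all that it offers.
- The arm moves only by the tool servo_tool, never from a script. Its argument "commands" is a list that holds one entry, the list of rows, each a list of 7 numbers: the closure, from 0 (fully open) to 1 (shut), then the shift along the tool's x, y, z in mm, then the turn, a rotation vector about the tool's x, y, z in degrees. In form: [[[fingers, x, y, z, rx, ry, rz], ...]]. A call has 1 to 12 rows; each row is the pose to reach, as a shift and turn from the pose commanded when the call began, along the tool's axes at that moment; what a row does not reach only later rows make up. A row lasts 1/10 s, in which the tool goes at most 50 mm and 8.59 degrees, less where a joint would pass 70% of its speed; a pose out of reach is approached as far as the arm can. A call with a gripper value outside its range is refused whole. The fingers move at their own pace and stop on an object; "squeeze" is the grip in N (left out, the last holds). Time passes only in rows, so rows that repeat a pose let the fingers close. It gives the time, the measured TCP pose, the force and the opening at its end, in the units of the state.
- manip.state(): the state, without advancing time (a new reading comes with each control period).
- manip.capture(name): name is "side" or "top" or "wrist"; returns the picture (400x640x3 uint8, blue, green, red); there is no depth.
- manip.camera_params(name): a dict with "fx", "fy", "cx", "cy" (pixels), "R" (3x3) and "t" (3): a world point X has camera coordinates R X + t; the wrist camera has in their place "tool_from_camera" (4x4, takes a point from camera to tool coordinates, whose origin is the TCP and whose axes are the tool frame's). Camera axes: x right, y down, z forward; pixel columns grow to the right and rows downward; lengths in mm; the calibration is good to about 2 mm. A picture is of the moment at which its call begins: read the wrist's pose just before it. camera_params takes no time and is no camera call.
- manip.close_job(): hands the job in, once; it reports no verdict.
Trained networks look in the newest picture that a camera, given by its name, has taken for a name from the list of things; names that differ only in an ending like _2 or _b are one class to them, and where a whole thing is asked for, a point or a joint stands for the part that bears it (a point fixed in the world has none). Each returns a list of dicts, best first, with "confidence" (0 to 1); they miss things now and then, are a little off and sometimes report something else, mostly with a low value. They report only what shows in the picture. A call takes as long as a camera call. They do not tell look-alikes from the thing itself.
- manip.masks_of(camera, label): "pixels" (400x640 bool, what is visible of it) and "uv" ([column, row] in pixels, amid what is visible of it).
- manip.landmark_of(camera, label): "uv" ([column, row] in pixels: a listed point, or the origin of a listed thing).
The state is a dict: "clock": time; "joint_pos": joint angles; "joint_velocities": joint speeds; "joint_torque": joint torques, N m; "position": TCP position; "ee_rot": TCP orientation; "wrist_force": force on the tool from outside, world axes, zero at the start; "wrist_torque": the same for the moment, N m; "grip_width": finger opening in mm.
Only numpy, scipy, OpenCV 4.12 (cv2) and the standard library are available. Lean on these libraries where they do the work, as an engineer would, in place of code of your own. Each camera call takes 0.05 s, during which the arm holds its last target.

## Working session

There is one attempt and no reset: what is moved stays moved. The work goes in short steps, Python scripts to look and compute and a tool call to move; the robot and the scene stay as the last step left them, time stands still between calls to the robot, and variables do not carry over. Pictures are saved under pics/ and viewed, and the job is handed in when it is done.

Besides the shell and the picture viewer there is one more tool, called after ">>>" as name(argument=value, ...) on one line, values as JSON. servo_tool: Moves the arm, as the interface text tells. Its arguments: {"type":"object","properties":{"commands":{"type":"array"},"squeeze":{"type":"number"}},"required":["commands"]}

```bash
mkdir -p pics; python3 - <<'E'
from plant import manip
import cv2
print(manip.state())
for c in ["top","side"]:
    im=manip.capture(c); cv2.imwrite(f"pics/{c}0.png",im)
    print(c,manip.camera_params(c))
    for l in ["dispenser","plunger_top","exit_spot","green_pad","red_pad","plug_a","glue_bottle","offcut","screwdriver"]:
        print(l,[(round(d["confidence"],2),[round(float(v),1) for v in d["uv"]]) for d in manip.landmark_of(c,l)])
print(manip.state()["clock"])
E
```

```text
{'clock': 0.0, 'joint_pos': array([ 9.55728383e-01,  3.81187951e-01,  1.29829189e+00,  3.47604437e-05,
        1.46361424e+00, -2.15265489e-01]), 'joint_velocities': array([ 3.55847020e-04,  4.99375055e-04,  2.56989802e-04, -1.27143533e-03,
       -7.39990789e-05,  1.70992432e-03]), 'joint_torque': array([ 2.49130435e-04, -4.48449111e+01, -2.31273258e+01, -2.32157463e-04,
        4.90624530e-03,  1.11353793e-05]), 'position': array([213.89399692, 506.40484088, 252.70558693]), 'ee_rot': array([-3.14123818e+00,  1.45939215e-03,  1.17099039e+00]), 'wrist_force': array([ 0.13992526, -0.07825444,  0.29267505]), 'wrist_torque': array([ 0.03492626, -0.04800769,  0.05503189]), 'grip_width': 85.15573654299533}
top {'fx': 429.52616452282376, 'fy': 429.52616452282376, 'cx': 319.79602844029887, 'cy': 199.3109240927679, 'R': array([[-0.0068663 , -0.99969507,  0.02371946],
       [-0.9890625 ,  0.00329453, -0.14746024],
       [ 0.14733713, -0.02447254, -0.98878353]]), 't': array([  5.95890364, 566.04545243, 958.23423824])}
dispenser [(0.92, [400.8, 132.1]), (0.8, [297.2, 226.0]), (0.75, [242.7, 2
[... 600 characters left out ...]
0.73715237],
       [ 0.06757987,  0.73437239, -0.67537409]]), 't': array([-573.73807635,   90.16639807,  964.60969364])}
dispenser [(0.82, [240.4, 171.2]), (0.78, [410.1, 289.5]), (0.67, [294.0, 207.0])]
plunger_top [(0.84, [380.3, 251.3]), (0.52, [257.4, 168.0]), (0.45, [219.2, 145.7])]
exit_spot [(0.78, [260.3, 177.5])]
green_pad [(0.79, [319.6, 174.4])]
red_pad [(0.92, [307.4, 243.2])]
plug_a [(0.74, [272.8, 174.1]), (0.63, [289.3, 196.2]), (0.2, [306.7, 243.2])]
glue_bottle [(0.7, [245.5, 267.6]), (0.67, [279.6, 151.9])]
offcut [(0.91, [278.6, 154.8]), (0.55, [309.5, 241.4])]
screwdriver [(0.72, [311.8, 244.1]), (0.69, [384.2, 203.7]), (0.37, [293.4, 197.4]), (0.28, [292.5, 206.3])]
1.0
```

View pics/top0.png

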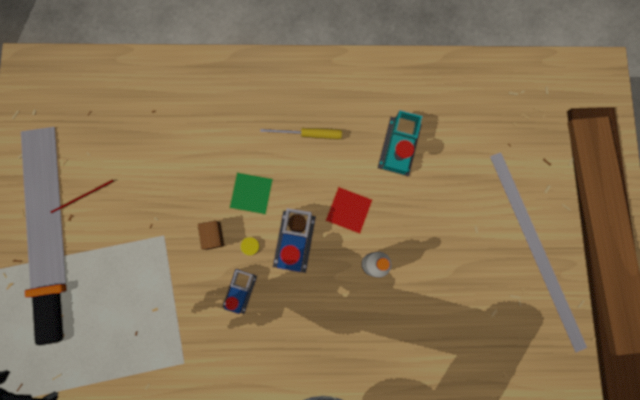

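View pics/side0.png

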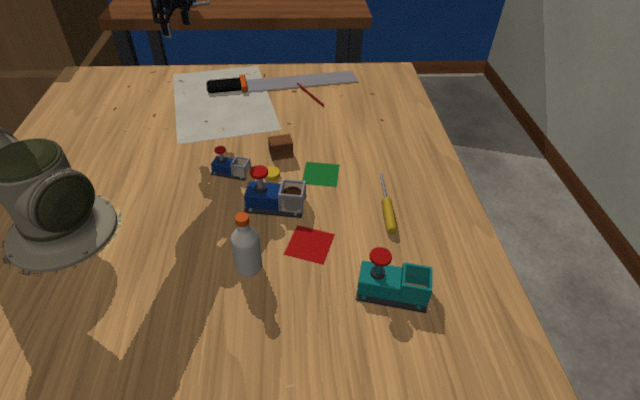

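The big blue dispenser is in the middle: cap at (290,255) in the top view, magazine around (298,223). The green pad is at (251,193) and the red pad at (350,211). A yellow decoy disc lies at (250,246), the offcut at (210,235) and the bottle at (376,264). Next I'll measure these.

```bash
cat > h.py <<'E'
import numpy as np, cv2
from plant import manip
P={c:manip.camera_params(c) for c in ["top","side"]}
def ray(c,uv,z):
    p=P[c];d=np.array([(uv[0]-p["cx"])/p["fx"],(uv[1]-p["cy"])/p["fy"],1.])
    R=np.array(p["R"]);o=-R.T@p["t"];d=R.T@d
    return o+d*(z-o[2])/d[2]
def proj(c,X):
    p=P[c];q=np.array(p["R"])@X+p["t"];return [p["fx"]*q[0]/q[2]+p["cx"],p["fy"]*q[1]/q[2]+p["cy"]]
E
python3 - <<'E'
from h import *
for c in ["top","side"]:
    im=cv2.imread(f"pics/{c}0.png");h=cv2.cvtColor(im,cv2.COLOR_BGR2HSV)
    for n,lo,hi,z in [("green",(50,120,60),(75,255,255),0),("red",(0,190,90),(4,255,255),0),("red2",(174,190,90),(180,255,255),0),("yellow",(24,150,100),(34,255,255),10),("blue",(105,150,40),(125,255,255),43),("orange",(5,200,150),(12,255,255),150)]:
        m=cv2.inRange(h,lo,hi);N,L,s,ce=cv2.connectedComponentsWithStats(m)
        for i in range(1,N):
            if s[i,4]>60:
                zz=z
                print(c,n,s[i],ce[i].round(1),"z0",ray(c,ce[i],zz).round(1),"z100",ray(c,ce[i],100).round(1))
                if n in("green",'red','red2') and s[i,4]>600:
                    b=cv2.boxPoints(cv2.minAreaRect(np.argwhere(L==i)[:,::-1].astype(np.float32)))
                    print("  corners",[ray(c,q,0)[:2].round(0).tolist() for q in b])
im=cv2.imread("pics/top0.png")[170:290,190:410];cv2.imwrite("pics/z.png",cv2.resize(im,None,fx=3.6,fy=3.6,interpolation=cv2.INTER_CUBIC))
im=cv2.imread("pics/side0.png")[120:280,200:350];cv2.imwrite("pics/zs.png",cv2.resize(im,None,fx=3.7,fy=3.7,interpolation=cv2.INTER_CUBIC))
E
```

```text
top green [ 230  173   42   41 1243] [250.8 192.9] z0 [588.5 169.2   0. ] z100 [572.  155.5 100. ]
  corners [[555.0, 219.0], [640.0, 204.0], [622.0, 119.0], [538.0, 135.0]]
top red [397 141  17  17 212] [404.5 149. ] z0 [ 698.  -209.2    0. ] z100 [ 670.9 -186.3  100. ]
top red [ 327  188   44   44 1202] [348.7 209.8] z0 [546.3 -67.7   0. ] z100 [533.9 -58.5 100. ]
  corners [[522.0, -13.0], [601.0, -43.0], [571.0, -123.0], [492.0, -92.0]]
top red [282 247  17  16 206] [289.7 254.4] z0 [440.2  74.4   0. ] z100 [438.1  69.9 100. ]
top red [226 298  11  11  89] [231.3 302.8] z0 [329.1 210.1   0. ] z100 [337.8 192.4 100. ]
top yellow [302 129  39   9 283] [321.2 133. ] z0 [735.8  -2.4  10. ] z100 [7.079e+02 2.000e-01 1.000e+02]
top yellow [240 237  19  19 278] [249.3 245.7] z0 [460.8 169.2  10. ] z100 [457.1 156.7 100. ]
top blue [278 235  27  36 365] [292.7 249.4] z0 [450.6  65.7  43. ] z100 [448.7  63.5 100. ]
top blue [229 288  18  24 184] [238.2 296.5] z0 [346.4 187.4  43. ] z100 [350.5 178.2 100. ]
side green [303 163  36  24 694] [320.9 173.9] z0 [590.3 167.1   0. ] z100 [579.3  
[... 237 characters left out ...]
.4 -70.3   0. ] z100 [ 542.3 -155.   100. ]
  corners [[493.0, -94.0], [512.0, -6.0], [603.0, -44.0], [579.0, -127.0]]
side red [370 248  22  17 289] [380.3 255.9] z0 [ 698.2 -110.4    0. ] z100 [ 672.4 -189.6  100. ]
side blue [ 361    0  144   61 7766] [430.5  29.5] z0 [1091.   988.1   43. ] z100 [1042.8  849.1  100. ]
side blue [130  31  24  33 505] [141.9  46.7] z0 [ -9.  853.6  43. ] z100 [ 34.  725.7 100. ]
side blue [ 160   30  177   34 5456] [250.1  46. ] z0 [379.2 850.6  43. ] z100 [390. 723. 100.]
side blue [212 157  21  18 220] [221.7 166.1] z0 [341.1 158.   43. ] z100 [355.1  87.8 100. ]
side blue [245 182  35  29 690] [262.4 197. ] z0 [444.7  41.1  43. ] z100 [450.1 -19.4 100. ]
```

View pics/z.png

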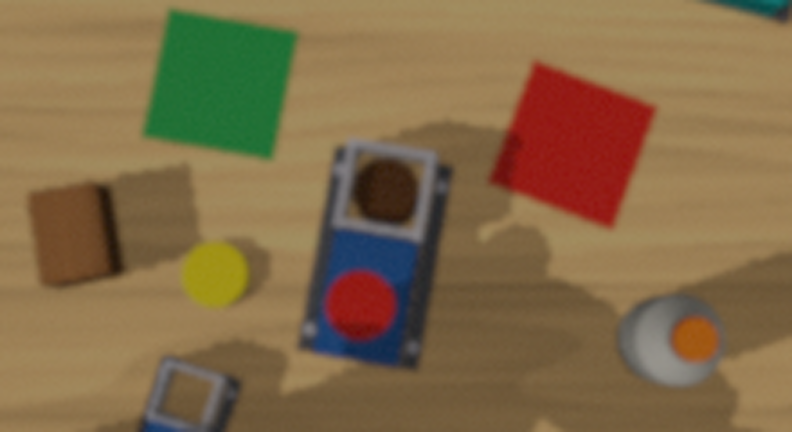

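View pics/zs.png

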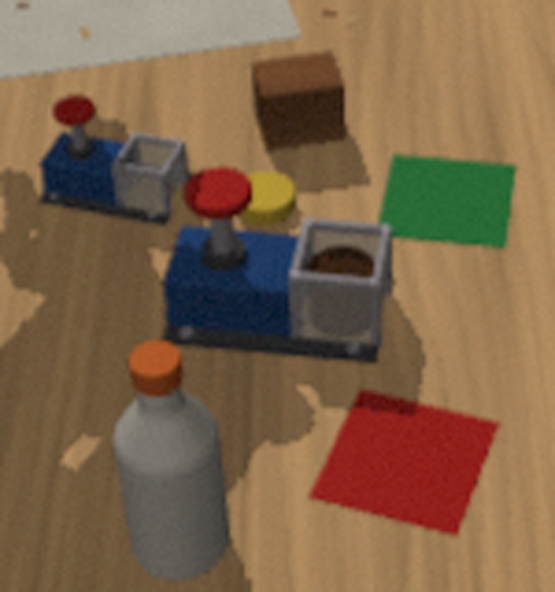

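```bash
python3 - <<'E'
from h import *
q=[(345,141),(440,149),(428,239),(332,230)]
W=[ray("top",(a/3.6+190,b/3.6+170),57)[:2] for a,b in q]
print(np.round(W,1)); m=np.mean(W,0)
print("mag top",m)
feet=[(340,146),(452,168),(418,368),(301,348)]
F=[ray("top",(a/3.6+190,b/3.6+170),5)[:2] for a,b in feet];print("feet",np.round(F,1),np.mean(F,0))
a1=np.arctan2(*(W[0]-W[3])[::-1]);a2=np.arctan2(*(W[1]-W[2])[::-1]);a3=np.arctan2(*(F[1]-F[2])[::-1]);a4=np.arctan2(*(F[0]-F[3])[::-1])
cap=np.array([438.7,68.])
print(np.degrees([a1,a2,a3,a4]),"cap-mag",np.degrees(np.arctan2(*(m-cap)[::-1])),np.linalg.norm(m-cap))
for th in np.radians([-13,-11.5,-10]):
  u=np.array([np.cos(th),np.sin(th)]);print(th,"mag",cap+75*u,"exit",cap+141*u)
print(proj("top",np.array([*m,57])))
s=[(292,222),(392,225),(388,262),(292,262)]
E
```

```text
[[541.3  81.1]
 [536.   20.9]
 [479.1  28.7]
 [485.1  89. ]]
mag top [510.37557305  54.91785003]
feet [[544.6  87.3]
 [529.5  12.6]
 [398.2  35.6]
 [411.6 112. ]] [470.94825463  61.86468108]
[ -7.97132774  -7.7869555   -9.90971727 -10.55130343] cap-mag -10.343707614403469 72.8596625031254
-0.22689280275926285 mag [511.77775486  51.12867092] exit [576.08617913  36.28190134]
-0.2007128639793479 mag [512.19435285  53.04740492] exit [576.86938335  39.88912125]
-0.17453292519943295 mag [512.56058148  54.97638667] exit [577.55789317  43.51560695]
[np.float64(297.30360562588885), np.float64(222.65437386346542)]
```

>>> servo_tool(commands=[[[1, -26, 31, 0, 0, 0, 6], [1, -53, 63, 0, 0, 0, 13], [1, -79, 94, 0, 0, 0, 19], [1, -105, 126, 0, 0, 0, 26], [1, -132, 157, 0, 0, 0, 32], [1, -158, 188, 0, 0, 0, 39], [1, -184, 220, 0, 0, 0, 45], [1, -211, 251, 0, 0, 0, 51], [1, -237, 283, 0, 0, 0, 58], [1, -263, 314, 0, 0, 0, 64], [1, -290, 346, 0, 0, 0, 71], [1, -316, 377, 0, 0, 0, 77]]])

```text
clock: 2.2
position: [438.9, 67.0, 253.5]
ee_rot: [-3.142, -0.001, -0.178]
wrist_force: [0.4, 0.8, 0.3]
grip_width: 0.2
```

>>> servo_tool(commands=[[[1, 0, 0, 0, 0, 0, 0], [1, 0, 0, 0, 0, 0, 0], [1, 0, 0, 0, 0, 0, 0], [1, 0, 0, 0, 0, 0, 0]]])

```text
clock: 2.6
position: [437.8, 69.8, 253.4]
ee_rot: [-3.142, -0.0, -0.171]
wrist_force: [0.4, 0.2, 0.1]
grip_width: 0.1
```

>>> servo_tool(commands=[[[1, 0, 0, 25, 0, 0, 0], [1, 0, 0, 50, 0, 0, 0], [1, 0, 0, 75, 0, 0, 0], [1, 0, 0, 95, 0, 0, 0], [1, 0, 0, 108, 0, 0, 0], [1, 0, 0, 116, 0, 0, 0], [1, 0, 0, 116, 0, 0, 0]]])

```text
clock: 3.3
position: [437.9, 69.4, 136.8]
ee_rot: [3.142, 0.001, -0.172]
wrist_force: [-0.1, -0.7, -0.6]
grip_width: 0.1
```

```bash
python3 - <<'E'
from h import *
s=manip.state();print(s["position"],s["wrist_force"])
a=manip.capture("top")[170:290,230:380];b=manip.capture("side")[100:230,200:350]
cv2.imwrite("pics/p1.png",np.hstack([cv2.resize(a,(400,320)),cv2.resize(b,(400,320))]))
E
```

```text
[437.91605105  69.37383846 136.8479453 ] [-0.11685612 -0.69144045 -0.61282758]
```

View pics/p1.png

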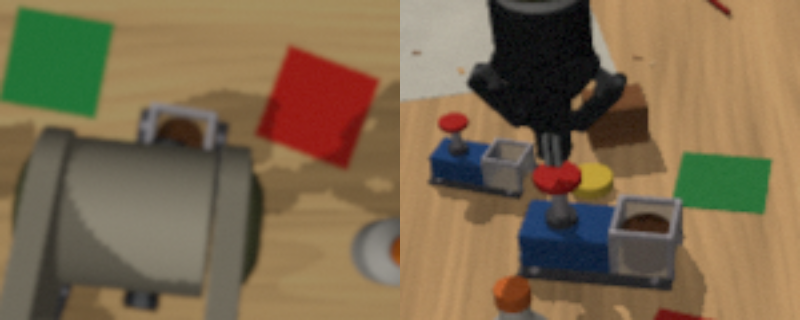

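Side view shows the fingertips just above the cap, at about (553,160) with the cap at (556,178). I'll press slowly and watch the force.

>>> servo_tool(commands=[[[1, 0, 0, 7, 0, 0, 0], [1, 0, 0, 12, 0, 0, 0], [1, 0, 0, 14, 0, 0, 0], [1, 0, 0, 16, 0, 0, 0], [1, 0, 0, 18, 0, 0, 0], [1, 0, 0, 20, 0, 0, 0], [1, 0, 0, 22, 0, 0, 0], [1, 0, 0, 24, 0, 0, 0], [1, 0, 0, 26, 0, 0, 0], [1, 0, 0, 28, 0, 0, 0]]])

```text
clock: 4.4
position: [438.3, 68.8, 109.2]
ee_rot: [3.142, -0.0, -0.173]
wrist_force: [-2.7, 0.2, 6.0]
grip_width: 0.4
```

>>> servo_tool(commands=[[[1, 0, 0, 2, 0, 0, 0], [1, 0, 0, 4, 0, 0, 0], [1, 0, 0, 6, 0, 0, 0], [1, 0, 0, 8, 0, 0, 0], [1, 0, 0, 10, 0, 0, 0], [1, 0, 0, 12, 0, 0, 0], [1, 0, 0, 14, 0, 0, 0], [1, 0, 0, 16, 0, 0, 0], [1, 0, 0, 18, 0, 0, 0]]])

```text
clock: 5.3
position: [438.3, 68.8, 91.4]
ee_rot: [3.142, -0.0, -0.173]
wrist_force: [-2.9, -0.5, 7.4]
grip_width: -0.0
```

>>> servo_tool(commands=[[[1, 0, 0, 1, 0, 0, 0], [1, 0, 0, 2, 0, 0, 0], [1, 0, 0, 3, 0, 0, 0], [1, 0, 0, 4, 0, 0, 0]]])

```text
clock: 5.7
position: [438.3, 68.8, 87.4]
ee_rot: [3.142, -0.0, -0.173]
wrist_force: [-2.2, 0.0, 8.7]
grip_width: 0.3
```

>>> servo_tool(commands=[[[1, 0, 0, 1, 0, 0, 0], [1, 0, 0, 1.5, 0, 0, 0], [1, 0, 0, 1.5, 0, 0, 0]]])

```text
clock: 6.0
position: [438.4, 68.8, 86.8]
ee_rot: [3.141, -0.001, -0.173]
wrist_force: [-5.8, 0.1, 20.6]
grip_width: -0.1
```

The force jumped to 20.6 N, so the plunger is on its stop. Releasing.

>>> servo_tool(commands=[[[1, 0, 0, -3, 0, 0, 0], [1, 0, 0, -7, 0, 0, 0], [1, 0, 0, -12, 0, 0, 0], [1, 0, 0, -18, 0, 0, 0], [1, 0, 0, -24, 0, 0, 0], [1, 0, 0, -30, 0, 0, 0], [1, 0, 0, -40, 0, 0, 0], [1, 0, 0, -60, 0, 0, 0], [1, 0, 0, -80, 0, 0, 0], [1, 0, 0, -90, 0, 0, 0]]])

```text
clock: 7.0
position: [438.9, 68.8, 177.6]
ee_rot: [-3.141, -0.003, -0.173]
wrist_force: [-0.9, 0.4, -0.7]
grip_width: 0.1
```

```bash
python3 - <<'E'
from h import *
s=manip.state();print(s["position"],s["wrist_force"],s["clock"])
a0=manip.capture("top");b0=manip.capture("side")
cv2.imwrite("pics/t2.png",a0);cv2.imwrite("pics/s2.png",b0)
a=a0[150:270,210:360];b=b0[120:250,220:370]
cv2.imwrite("pics/p2.png",np.hstack([cv2.resize(a,(400,320)),cv2.resize(b,(400,347))[:320]]))
for c in["side","top"]:
  for d in manip.landmark_of(c,"plug_a"): print(c,d["confidence"],d["uv"],ray(c,d["uv"],0).round(1))
E
```

```text
[438.93265383  68.77234852 177.61148679] [-0.92530515  0.43437682 -0.72858596] 7.0
side 0.67 [269.9, 173.2] [457.8 176.    0. ]
side 0.63 [319.7, 205.4] [578.8  50.5   0. ]
side 0.55 [244.0, 265.4] [ 407.7 -120.     0. ]
side 0.41 [289.3, 201.2] [506.1  68.6   0. ]
top 0.5 [300.6, 196.8] [578.6  48.6   0. ]
top 0.46 [296.6, 225.0] [510.1  58.2   0. ]
```

View pics/p2.png

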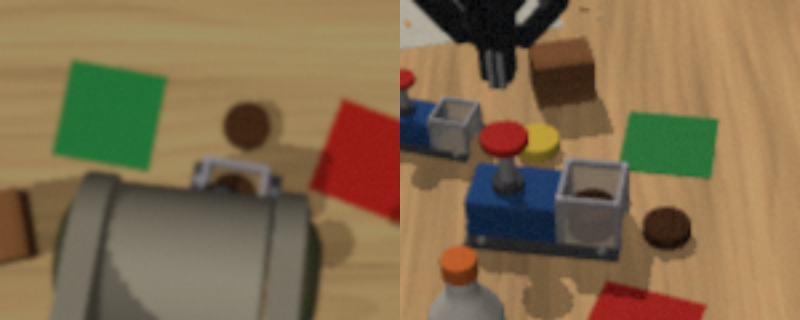

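One plug is out at crop (246,125) in the top view and (667,228) in the side view. The cap is back up and one plug shows in the magazine. I'll locate the plug more precisely.

```bash
python3 - <<'E'
from h import *
im=cv2.imread("pics/t2.png");sub=im[183:211,289:317]
print(cv2.cvtColor(sub,cv2.COLOR_BGR2GRAY)[::3,::2])
for c,(x0,y0,x1,y1) in {"top":(287,182,318,212),"side":(306,193,336,218)}.items():
    im=cv2.imread(f"pics/{c[0]}2.png");g=cv2.cvtColor(im,cv2.COLOR_BGR2GRAY)[y0:y1,x0:x1]
    m=(g<70).astype(np.uint8);N,L,s,ce=cv2.connectedComponentsWithStats(m);i=1+np.argmax(s[1:,4])
    uv=ce[i]+[x0,y0];print(c,s[i],uv,"z7",ray(c,uv,7).round(1),"z14",ray(c,uv,14).round(1))
E
```

```text
[[129 129 131 130 131 131 133 131 131 133 132 134 133 132]
 [130 131 131 129 130 130 128 129 131 126 129 130 132 133]
 [134 135 135 131 106  72  58  54  62  80  97 102 116 133]
 [137 136 132  84  42  41  44  42  46  40  56  90  96 109]
 [135 134 107  48  42  43  45  38  42  39  44  79 100 108]
 [138 139 108  49  43  43  43  41  41  45  40  74  97 107]
 [141 142 129  73  43  44  45  43  43  45  53  91 102 124]
 [135 134 134 125  86  55  45  38  45  59  91 101 101 108]
 [137 136 136 131 126 120  99  95 100 102 103 102 103 101]
 [120 122 123 124 122 120 118 116 112 109 107 105 103 101]]
top [  7   7  17  17 228] [302.4254386  196.96052632] z7 [577.1  44.    7. ] z14 [576.1  43.9  14. ]
side [  5   5  18  16 236] [319.55932203 205.48728814] z7 [577.8  43.1   7. ] z14 [577.1  36.   14. ]
```

>>> servo_tool(commands=[[[0.72, 29, 10, 0, 0, 0, -1], [0.72, 58, 20, 0, 0, 0, -2], [0.72, 87, 31, 0, 0, 0, -3], [0.72, 116, 41, 0, 0, 0, -4], [0.72, 144, 51, 0, 0, 0, -4.5], [0.72, 144, 51, 30, 0, 0, -4.5], [0.72, 144, 51, 60, 0, 0, -4.5], [0.72, 144, 51, 85, 0, 0, -4.5], [0.72, 144, 51, 105, 0, 0, -4.5], [0.72, 144, 51, 115, 0, 0, -4.5], [0.72, 144, 51, 115, 0, 0, -4.5], [0.72, 144, 51, 115, 0, 0, -4.5]]])

```text
clock: 8.4
position: [571.7, -6.3, 61.2]
ee_rot: [3.142, -0.0, -0.094]
wrist_force: [-0.3, -0.5, 0.5]
grip_width: 24.0
```

```bash
python3 - <<'E'
from h import *
s=manip.state();print(s["position"],s["ee_rot"],s["wrist_force"],s["clock"],s["grip_width"])
b0=manip.capture("side");w=manip.capture("wrist")
b=b0[120:270,240:390]
cv2.imwrite("pics/p3.png",np.hstack([cv2.resize(b,(300,300)),cv2.resize(w,(480,300))]))
E
```

```text
[571.68198676  -6.25996485  61.19316248] [ 3.14152946e+00 -4.59892093e-04 -9.43195525e-02] [-0.33129674 -0.513894    0.49959635] 8.4 24.041761133826164
```

View pics/p3.png

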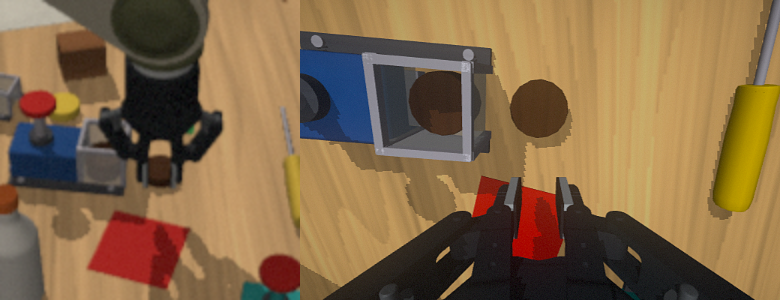

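```bash
python3 - <<'E'
from h import *
b0=manip.capture("side")
cv2.imwrite("pics/p4.png",cv2.resize(b0[140:230,270:370],None,fx=6,fy=6,interpolation=cv2.INTER_CUBIC))
t=np.array([571.7,-6.3,0]);u=np.array([.9956,-.094,0])
for dx in (-57,-45,0,45,57):
  for z in (39,80,100,110,120): print(dx,z,((np.array(proj("side",t+dx*u+[0,0,z]))-[270,140])*6).round(0),end=" ")
  print()
E
```

```text
-57 39 [141. 420.] -57 80 [138. 341.] -57 100 [137. 301.] -57 110 [137. 280.] -57 120 [136. 259.] 
-45 39 [173. 421.] -45 80 [171. 342.] -45 100 [171. 302.] -45 110 [170. 281.] -45 120 [170. 260.] 
0 39 [292. 425.] 0 80 [295. 346.] 0 100 [296. 305.] 0 110 [297. 285.] 0 120 [297. 264.] 
45 39 [412. 429.] 45 80 [418. 350.] 45 100 [421. 309.] 45 110 [423. 289.] 45 120 [424. 268.] 
57 39 [444. 430.] 57 80 [451. 351.] 57 100 [455. 310.] 57 110 [456. 290.] 57 120 [458. 269.]
```

View pics/p4.png

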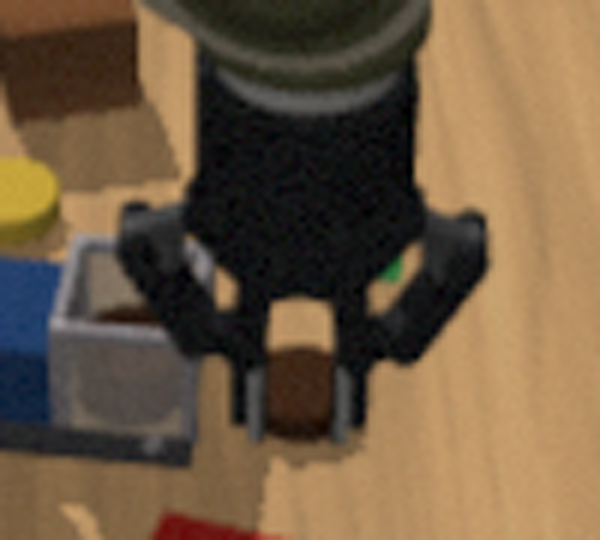

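With the jaws along the dispenser's x, the finger links would hit the magazine: they are only about 40 mm above the tips at a 38 mm offset. I'll turn 90°, close the fingers and push with the flat back of one finger.

>>> servo_tool(commands=[[[1, 0, 0, 0, 0, 0, 8], [1, 0, 0, 0, 0, 0, 16], [1, 0, 0, 0, 0, 0, 24], [1, 0, 0, 0, 0, 0, 32], [1, 0, 0, 0, 0, 0, 40], [1, 0, 0, 0, 0, 0, 48], [1, 0, 0, 0, 0, 0, 56], [1, 0, 0, 0, 0, 0, 64], [1, 0, 0, 0, 0, 0, 72], [1, 0, 0, 0, 0, 0, 80], [1, 0, 0, 0, 0, 0, 88], [1, 0, 0, 0, 0, 0, 90]]])

```text
clock: 9.75
position: [571.7, -6.3, 61.6]
ee_rot: [-3.14, -0.0, -1.67]
wrist_force: [0.6, 0.1, 0.3]
grip_width: 0.2
```

>>> servo_tool(commands=[[[1, 0, 0, 10, 0, 0, 0], [1, 0, 0, 20, 0, 0, 0], [1, 0, 0, 28, 0, 0, 0], [1, 0, 0, 33, 0, 0, 0], [1, 0, 0, 33, 0, 0, 0], [1, 0, 0, 33, 0, 0, 0]]])

```text
clock: 10.35
position: [571.5, -6.3, 27.8]
ee_rot: [3.142, 0.0, -1.665]
wrist_force: [0.0, 0.6, -0.2]
grip_width: 0.3
```

```bash
python3 - <<'E'
from h import *
s=manip.state();print(s["position"],s["ee_rot"],s["wrist_force"],s["clock"],s["grip_width"])
b0=manip.capture("side");w=manip.capture("wrist")
b=b0[120:270,240:390]
cv2.imwrite("pics/p5.png",np.hstack([cv2.resize(b,(300,300)),cv2.resize(w,(480,300))]))
E
```

```text
[571.50955101  -6.25002042  27.79880989] [ 3.14157584e+00  1.47229120e-05 -1.66500179e+00] [ 0.03872025  0.63702221 -0.20597684] 10.35 0.3462062107109335
```

View pics/p5.png

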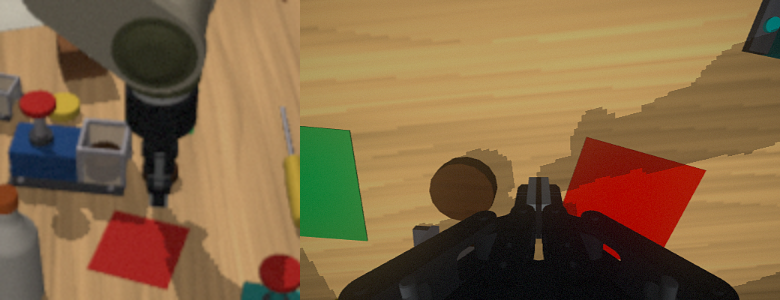

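>>> servo_tool(commands=[[[1, -5, 0, 0, 0, 0, 0], [1, -10, 0, 0, 0, 0, 0], [1, -14, 0, 0, 0, 0, 0], [1, -18, 0, 0, 0, 0, 0], [1, -23, 0, 0, 0, 0, 0], [1, -28, 0, 0, 0, 0, 0], [1, -34, 0, 0, 0, 0, 0], [1, -40, 0, 0, 0, 0, 0], [1, -46, 0, 0, 0, 0, 0], [1, -52, 0, 0, 0, 0, 0], [1, -56, 0, 0, 0, 0, 0], [1, -58, 0, 0, 0, 0, 0]]])

```text
clock: 11.65
position: [576.9, 52.0, 27.8]
ee_rot: [-3.142, -0.0, -1.665]
wrist_force: [-0.2, 0.1, 0.5]
grip_width: 0.1
```

```bash
cat > w.py <<'E'
from h import *
import sys
from scipy.spatial.transform import Rotation as Ro
s=manip.state();print(s["position"],s["ee_rot"],s["wrist_force"],s["clock"],s["grip_width"])
w=manip.capture("wrist");b=manip.capture("side")
n=sys.argv[1]
cv2.imwrite(f"pics/{n}.png",np.hstack([cv2.resize(b[120:270,240:390],(300,300)),cv2.resize(w,(480,300))]))
p=manip.camera_params("wrist");T=np.array(p["tool_from_camera"])
R=Ro.from_euler("xyz",s["ee_rot"]).as_matrix()
def wr(uv,z):
    d=R@T[:3,:3]@np.array([(uv[0]-p["cx"])/p["fx"],(uv[1]-p["cy"])/p["fy"],1]);o=R@T[:3,3]+s["position"]
    return (o+d*(z-o[2])/d[2]).round(1)
for l in ["plug_a","green_pad"]:
    for d in manip.masks_of("wrist",l):
        uv=np.argwhere(d["pixels"])[:,::-1].mean(0)
        print(l,round(d["confidence"],2),uv.round(0),d["pixels"].sum(),wr(uv,0),wr(uv,10))
E
python3 w.py p6
```

```text
[576.91186355  51.97718421  27.82096938] [-3.14157066e+00 -1.43595675e-05 -1.66476787e+00] [-0.17775748  0.13173775  0.46899217] 11.65 0.07345222430697076
plug_a 0.79 [250. 248.] 5297 [577.6  89.4   0. ] [582.5  86.5  10. ]
plug_a 0.55 [317. 322.] 78 [525.4  57.5   0. ] [533.8  56.7  10. ]
green_pad 0.75 [ 99. 238.] 25087 [591.8 170.3   0. ] [595.8 161.9  10. ]
```

View pics/p6.png

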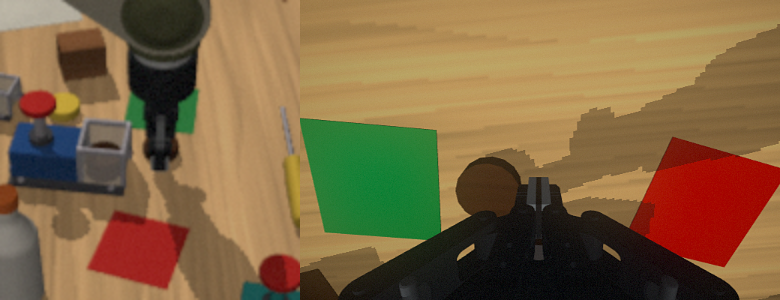

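The plug is in contact and tracking straight at about (580,88), and the pad centre is 81 mm ahead. Continuing.

>>> servo_tool(commands=[[[1, -3, 0, 0, 0, 0, 0], [1, -8, 0, 0, 0, 0, 0], [1, -14, 0, 0, 0, 0, 0], [1, -20, 0, 0, 0, 0, 0], [1, -26, 0, 0, 0, 0, 0], [1, -32, 0, 0, 0, 0, 0], [1, -38, 0, 0, 0, 0, 0], [1, -44, 0, 0, 0, 0, 0], [1, -49, 0, 0, 0, 0, 0], [1, -53, 0, 0, 0, 0, 0], [1, -56, 0, 0, 0, 0, 0], [1, -57, 0, 0, 0, 0, 0]]])

```text
clock: 13.05
position: [582.3, 108.6, 27.8]
ee_rot: [-3.142, 0.0, -1.665]
wrist_force: [0.7, -0.3, 0.4]
grip_width: -0.2
```

```bash
python3 w.py p7
```

```text
[582.26966694 108.55112313  27.83048513] [-3.14155234e+00  2.35273995e-05 -1.66494621e+00] [ 0.73597125 -0.25382307  0.44297266] 13.05 -0.19278891834319997
plug_a 0.59 [250. 248.] 5268 [583.  146.1   0. ] [588.  143.1  10. ]
green_pad 0.82 [184. 224.] 17023 [600.4 179.1   0. ] [604.2 173.9  10. ]
```

View pics/p7.png

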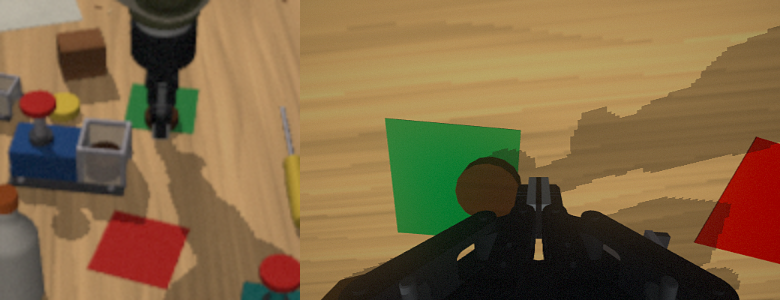

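Plug at about (585.5,145) with 24 mm to go.

>>> servo_tool(commands=[[[1, -3, 0, 0, 0, 0, 0], [1, -8, 0, 0, 0, 0, 0], [1, -13, 0, 0, 0, 0, 0], [1, -17, 0, 0, 0, 0, 0], [1, -21, 0, 0, 0, 0, 0], [1, -23, 0, 0, 0, 0, 0], [1, -24, 0, 0, 0, 0, 0], [1, -24, 0, 0, 0, 0, 0]]])

```text
clock: 14.05
position: [584.5, 132.2, 27.8]
ee_rot: [3.142, -0.0, -1.665]
wrist_force: [0.2, -0.0, 0.3]
grip_width: -0.1
```

>>> servo_tool(commands=[[[1, 5, 0, 0, 0, 0, 0], [1, 12, 0, 0, 0, 0, 0], [1, 20, 0, 0, 0, 0, 0], [1, 20, 0, -25, 0, 0, 0], [1, 20, 0, -55, 0, 0, 0], [1, 20, 0, -95, 0, 0, 0], [1, 20, 0, -140, 0, 0, 0], [1, 20, 0, -180, 0, 0, 0], [1, 60, 0, -180, 0, 0, 0], [1, 100, 0, -180, 0, 0, 0], [1, 130, 0, -180, 0, 0, 0], [1, 130, 0, -180, 0, 0, 0]]])

```text
clock: 15.25
position: [571.9, -1.1, 207.8]
ee_rot: [3.142, -0.001, -1.67]
wrist_force: [0.4, 0.5, 0.4]
grip_width: 0.0
```

```bash
python3 w.py p8; python3 - <<'E'
from h import *
a=manip.capture("top");b=manip.capture("side")
cv2.imwrite("pics/p9.png",np.hstack([cv2.resize(a[150:290,190:390],(400,280)),cv2.resize(b[130:290,200:400],(400,320))[:280]]))
E
```

```text
[571.89415579  -1.08011378 207.84853502] [ 3.14155228e+00 -7.57757038e-04 -1.66976927e+00] [0.38696878 0.51612007 0.42709725] 15.25 0.021455667119386894
plug_a 0.86 [270. 240.] 899 [493.   64.4   0. ] [497.7  62.2  10. ]
plug_a 0.59 [163. 173.] 1416 [585.9 171.8   0. ] [587.8 166.4  10. ]
plug_a 0.55 [188. 275.] 1101 [455.  174.2   0. ] [460.8 168.7  10. ]
plug_a 0.43 [378. 186.] 6169 [547.1 -67.1   0. ] [550.1 -65.4  10. ]
green_pad 0.96 [164. 169.] 4989 [590.2 169.8   0. ] [591.9 164.4  10. ]
green_pad 0.35 [378. 186.] 6162 [547.1 -67.2   0. ] [550.1 -65.4  10. ]
```

View pics/p8.png

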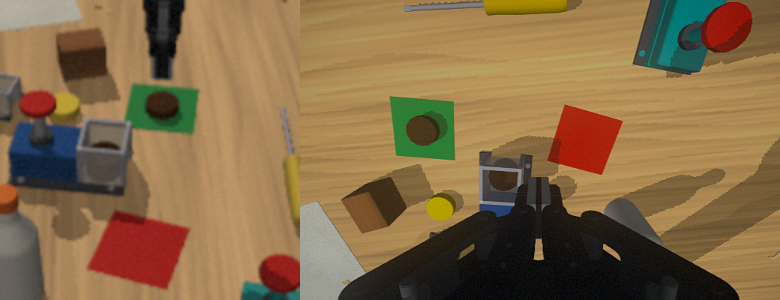

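View pics/p9.png

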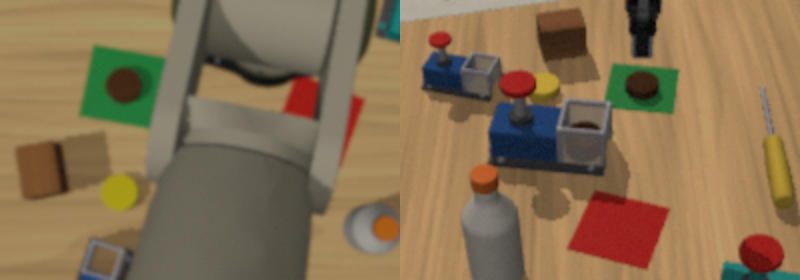

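The plug sits in the middle of the green pad, at (423,130) in the wrist view and (123,85) in the top view. Everything else is undisturbed, no second plug is out and the plunger is up. Handing in.

```bash
python3 -c "
from plant import manip
print(manip.close_job(), manip.state()['clock'])"
```

```text
the job is handed in; nothing more can be done
the job is handed in; nothing more can be done
```

The job is done and handed in at about 15.5 s on the robot's clock. One plug came out of the large blue dispenser and now lies wholly on the green pad.

- **Press:** I pressed the red plunger slowly with closed fingertips until it met its stop (force rose to about 21 N), then let it spring back up.
- **Nudge:** I first meant to cradle the plug between two slightly open fingertips. I dropped that before touching it, because the finger links would have hit the magazine. I pushed it about 125 mm with the back of the closed fingers instead, without pinching or lifting it.
- **Last checks:** The wrist camera puts the plug's centre at about (587, 169), and the pad's centre is about (589, 169). The final top, side and wrist pictures show it wholly on the pad with margin on all sides. They also show the plunger up, no second plug out, and the bottle, offcut and screwdriver where they were. The arm was clear of everything.
- **Disagreements:** The networks also reported the yellow disc, the magazine and the red pad as plugs, which the pictures ruled out. No check failed.

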